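Load the battery pack under the wheeled robot's deck

TASK

Load the loose battery pack into the wheeled robot on the bench: lay it right way up on the loading ledge with its narrow connector nose first, slide it in under the low deck, and push it fully home, so that the tail is recessed under the deck and the brass terminal hidden inside is pressed right back to its stop. Push gently until you feel the stop, do not ram it, and leave the pack there, leaving the other things on the bench alone.

Things in the scene. Friction and masses are not known exactly. Their poses are not given: they have to be found in the camera images.
- rover: Wheeled robot, fixed: black and metal chassis 200 mm long, deck 180 mm wide, four 80 mm wheels (264 mm over all, x -98 to +98 mm). On the deck a black box (x -45 to +85 mm, 120 mm wide, top 150 mm above the bench) with thin white marker stalks up to 250 mm. Origin: on the bench under the chassis centre; x runs into the battery bay, away from the loading side; z up.
- mouth (a point): Middle of the bay mouth, on the bay floor (45 mm above the bench) right below the deck's front edge; axes as rover. The bay is a straight tunnel along x, 45 mm high from floor to deck and 62 mm wide between guide walls that begin at the deck edge.
- deck_edge (a point): Middle of the deck's front lower edge, above mouth, 90 mm above the bench: the low overhang. The deck plate is 5 mm thick (top 95 mm), with two 8 mm slots to look through. Axes as rover.
- ledge (a point): Middle of the outer end of the loading ledge: the bay floor, 74 mm wide, sticks out 60 mm in front of the deck edge, open above, 45 mm above the bench. Axes as rover.
- pack: Loose battery pack, about 0.5 kg: black block 110 mm long, 56 mm wide, 40 mm high, with a narrower and lower grey connector nose (20 mm long, 44 mm wide, underside 2 mm and top 30 mm above the pack's underside) on one end; 130 mm long in all. Origin: centre of the underside of the 130 mm length; x points to the nose, z up. Pack body from x -65 to +45 mm, nose from +45 to +65 mm.
- pack_nose (a point): Middle of the nose end of the pack, at underside level (65 mm ahead of the pack's origin).
- pack_tail (a point): Middle of the tail end of the pack, at underside level (65 mm behind the pack's origin). When the pack is home the tail lies 8 to 18 mm inside the deck edge, so the last part must be pushed with the tool leaning under the edge.
- terminal (a joint): Brass terminal deep in the bay, hidden under the deck: 0 = forward as found, grows as the pack's nose pushes it back, 0.006 m = at its hard stop. It slides stiffly (about 3 N) and stays where left. Its depth differs by 10 mm between robots and must be felt: sliding the pack takes about 3 N, moving the terminal 6 to 15 N (more if the tool bears down on the pack), then a firm stop.
- block: Bystander: plain wooden block 75 x 55 x 50 mm, origin under its centre.
- mug: Bystander: blue mug, 80 mm wide, 95 mm high, origin under its centre.
- gamepad: Bystander: black game controller, about 95 x 150 x 45 mm, origin under its centre.
Mind the look-alikes: they are no part of the job. Leave any orange, pink or turquoise look-alike of the pack alone.

How it is judged (in metres and radians):
On the way, in this order (a step that is already met when the one before it is completed fails the run):
1. the pack's nose is under the deck, between the guide walls, with the pack lying right way up on the ledge (x of pack_nose in the frame of mouth above 0.01 m and y of pack_nose in the frame of mouth between -0.012 and 0.012 m and z of pack_nose in the frame of mouth between -0.004 and 0.012 m and angle between pack's own z axis and vertical below 0.15 rad), for 0.2 s.
2. the pack has pushed the terminal back to its stop (value of joint terminal above 0.0045 m), for 0.1 s.
At the end, for the whole second after the job is handed in: The pack lies flat and right way up on the bay floor, nose inward, its tail at least 4 mm inside the deck edge and within 8 mm of the bay's middle line, the terminal pressed back at least 4.5 of its 6 mm, the pack at rest (value of joint terminal above 0.0045 m and x of pack_tail in the frame of mouth above 0.004 m and x of pack_nose in the frame of mouth above 0.13 m and y of pack_tail in the frame of mouth between -0.008 and 0.008 m and z of pack_tail in the frame of mouth between -0.004 and 0.005 m and angle between pack's own z axis and vertical below 0.06 rad and linear speed of pack below 0.01 m/s); the robot touches nothing.
It fails at once if the pack is rammed against the robot (over 60 N) (contact force between pack and rover above 60 N).
It fails at once if the wooden block is moved over 30 mm (distance of block from where it was at the start of the episode above 0.03 m).
It fails at once if the mug is moved over 30 mm (distance of mug from where it was at the start of the episode above 0.03 m).
It fails at once if the gamepad is moved over 30 mm (distance of gamepad from where it was at the start of the episode above 0.03 m).
It also fails if it takes over 56 s, if anything falls off the work surface, if the arm or the gripper's body presses on something with over 40 N, if the wrist force passes 120 N, or if a joint passes its speed limit or range.

ROBOT

A 7-joint arm with a two-finger parallel gripper is mounted at the origin on the work surface. World frame = base frame: x ahead of the robot, y to its left, z up, the work surface at z = 0. Lengths are in m, angles in degrees, forces in N, time in s.
With the tool pointing down it reaches from about 0.425 to 0.875 m from the base axis. Payload 4.7 kg.
Tool frame: the origin (TCP) lies between the finger pads; the fingertips stand 22 mm ahead of it and the grasp point (between the pads) lies 3 mm ahead of it (env.tip_reach is the distance from the TCP to the fingertips, in m); z points along the fingers, y is the line along which they close (so a half turn about z gives the same grasp; the last joint's range is limited). The gripper opens to 87 mm and grips with 3 to 60 N. Pads are 19 mm wide; open, the fingers measure 117 mm over their backs; the gripper's body (75 mm by 190 mm) begins 51 mm behind the grasp point.
Start: joints at [-75.109, 18.392, -4.016, 83.108, 1.295, 78.541, -3.26], TCP at [0.158, 0.63, 0.245] pointing down, gripper open.
Joint ranges: [-163.93, 163.93], [-17.29, 119.83], [-79.2, 71.16], [3.27, 140.29], [-89.18, 269.18], [5.43, 117.66], [-154.24, 154.24]. Speed limits (degrees/s): [147.25, 147.25, 180, 180, 180, 180, 180].

INTERFACE

Orientations are given as [roll, pitch, yaw] about the fixed x, y, z axes, in that order (R = Rz(yaw) Ry(pitch) Rx(roll)).
In Python, from cell import env gives the robot as it stands.
- The arm moves only by the shell command python3 -m creep 'ROWS' [FORCE]. ROWS is JSON, one flat list of numbers, 7 for each row, row after row: the finger opening in mm, from 0 to 87, then the shift along the tool's x, y, z in units of 30 mm (1.0 is 30 mm), then the turn, a rotation vector about the tool's x, y, z in units of 6 degrees (1.0 is 6 degrees). A call has 1 to 12 rows; each row is the pose to reach, as a shift and turn from the pose commanded when the call began, along the tool's axes at that moment; what a row does not reach only later rows make up. A row lasts 1/10 s, in which the tool goes at most 50 mm and 8.59 degrees, less where a joint would pass 70% of its speed; a pose out of reach is approached as far as the arm can. A call with a gripper value outside its range is refused whole. The fingers move at their own pace and stop on an object; FORCE is the grip in N (left out, the last holds). Time passes only in rows, so rows that repeat a pose let the fingers close. It gives the time, the measured TCP pose, the force, the opening and the grip force at its end, in the units of the state.
- env.get_obs(): the state, without advancing time (a new reading comes with each control period).
- env.read_camera(name): name is "side" or "top" or "wrist"; returns a dict with "color" (400x640x3 uint8, red, green, blue), "depth" (400x640 float32, m along the optical axis (not along the pixel's ray), 0 where there is no reading), "fovy" (degrees; the focal length in pixels is half the picture's height over the tangent of half this angle, whatever the lens; pixels are square), "cx", "cy" (the principal point, pixels), "R" (3x3) and "t" (3): a world point X has camera coordinates R X + t. Camera axes: x right, y down, z forward; pixel columns grow to the right and rows downward; lengths in m; the calibration is good to about 2 mm. A picture is of the moment at which its call begins.
- env.sign_off(): hands the job in; it is judged then, once.
The state is a dict: "time_s": time; "qpos": joint angles; "joint_velocities": joint speeds; "effort": joint torques, N m; "tool_pos": TCP position; "tool_rot": TCP orientation; "force": force on the tool from outside, world axes, zero at the start; "wrist_torque": the same for the moment, N m; "grip_width": finger opening in m; "grasp_force": force on a finger pad.
Only numpy, scipy, OpenCV 4.12 (cv2) and the standard library are available. Lean on these libraries where they do the work, as an engineer would, in place of code of your own. Each camera call takes 0.05 s, during which the arm holds its last target. There are 200 camera calls.

## Working session

There is one attempt and no reset: what is moved stays moved. The work goes in short steps, Python scripts to look and compute and a shell command to move; the robot and the scene stay as the last step left them, time stands still between calls to the robot, and variables do not carry over. Pictures are saved under pics/ and viewed, at most 10 in all, crops included, and the job is handed in when it is done.

```bash
ls; mkdir -p pics
cat > h.py <<'E'
import numpy as np, cv2
from cell import env
def cam(n):
    c=env.read_camera(n); c['f']=200/np.tan(np.radians(c['fovy'])/2); return c
def ray(c,u,v,z):
    d=c['R'].T@np.array([(u-c['cx'])/c['f'],(v-c['cy'])/c['f'],1.]); o=-c['R'].T@c['t']
    return o+d*(z-o[2])/d[2]
def pts(c):
    v,u=np.mgrid[0:400,0:640]; d=c['depth']
    P=np.stack([(u-c['cx'])/c['f']*d,(v-c['cy'])/c['f']*d,d],-1)
    return (P-c['t'])@c['R']
E
python3 - <<'E'
from h import *
a=cam('top');b=cam('side')
cv2.imwrite('pics/top.png',a['color'][...,::-1]);cv2.imwrite('pics/side.png',b['color'][...,::-1])
np.savez('s.npz',P=pts(a),Q=pts(b))
print(-a['R'].T@a['t'],-b['R'].T@b['t'],a['f'],(a['depth']>0).mean())
print(env.get_obs())
E
```

```text
pics
[ 0.40214474 -0.02246087  1.26935821] [-0.29988961 -0.82546348  1.01014939] 383.9228505209209 0.99596875
{'time_s': 0.1, 'qpos': array([-75.11148285,  18.43457274,  -4.01377945,  83.16612962,
         1.29555767,  78.54048535,  -3.26208782]), 'joint_velocities': array([ 0.01234874, -0.02246051,  0.11279887, -0.28810764, -0.06493549,
        0.04394639, -0.01278685]), 'effort': array([ 3.02484796e-04, -4.92567337e+01, -4.05407259e-01, -3.13400638e+01,
       -6.41111378e-02,  3.94156168e-02,  1.03618809e-04]), 'tool_pos': array([0.15809663, 0.63002586, 0.24358895]), 'tool_rot': array([-1.79904064e+02,  6.45342592e-03,  1.65917404e+02]), 'force': array([-0.44337316,  0.13012689, -0.78956666]), 'wrist_torque': array([0.00459571, 0.03233954, 0.01574907]), 'grasp_force': 0.0, 'grip_width': 0.08722965985494857}
```

View pics/top.png

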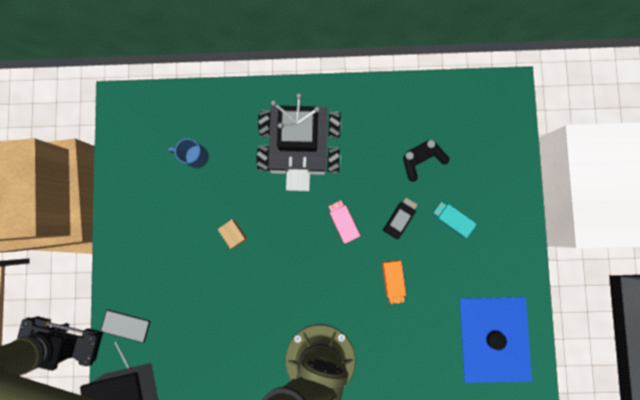

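View pics/side.png

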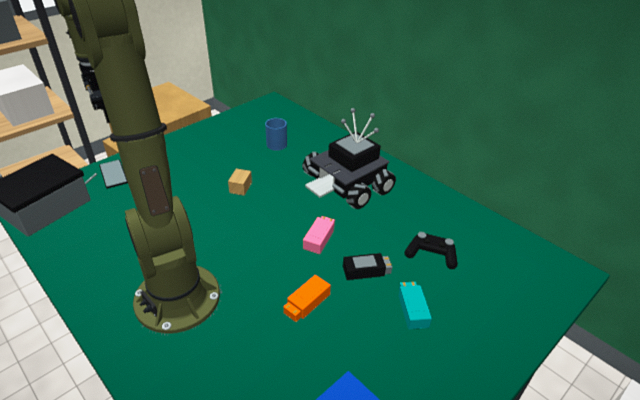

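Top view: the black pack is at (400,217) with its grey nose at (410,203). The look-alikes are pink (343,222), turquoise (456,220), orange (395,282), and the black gamepad at (426,158). I choose the black one with the grey nose. The rover is at (298,140), with its white ledge at (298,180) facing the robot. I'll check the choice in a close crop and measure.

Run:
```python
from h import *
a=cam('top');b=cam('side')
P=pts(a);col=a['color'].astype(int)
c1=cv2.resize(a['color'][185:250,370:430],(480,520),interpolation=cv2.INTER_CUBIC)
c2=cv2.resize(b['color'][235:300,325:405],(320,260),interpolation=cv2.INTER_CUBIC)
o=np.zeros((520,800,3),np.uint8);o[:,:480]=c1;o[:260,480:]=c2
cv2.imwrite('pics/crop.png',o[...,::-1])
# pack
z=P[...,2]; m=np.zeros(z.shape,bool); m[190:245,375:425]=1
m&=(z>0.015)
for nm,k in (('all',m),('body',m&(z>.035)),('nose',m&(z<.034))):
    n,l,s,ce=cv2.connectedComponentsWithStats(k.astype(np.uint8)); i=1+np.argmax(s[1:,4]); k=l==i
    q=P[k]; r=cv2.minAreaRect(q[:,:2].astype(np.float32)*1000); print(nm,k.sum(),r,np.median(q[:,2]),np.percentile(q[:,2],[5,50,95]))
# ledge
m=np.zeros(z.shape,bool); m[165:200,280:318]=1; m&=(col.min(-1)>150)&(abs(z-.045)<.012)
q=P[m]; print('ledge',cv2.minAreaRect(q[:,:2].astype(np.float32)*1000),np.median(q[:,2]))
m=np.zeros(z.shape,bool); m[95:200,250:350]=1
k=m&(abs(z-.095)<.008);q=P[k];print('deck',k.sum(),cv2.minAreaRect(q[:,:2].astype(np.float32)*1000),np.median(q[:,2]))
k=m&(abs(z-.150)<.006);q=P[k];print('box',k.sum(),cv2.minAreaRect(q[:,:2].astype(np.float32)*1000),np.median(q[:,2]))
for nm,(u0,v0,u1,v1) in dict(bench=(300,230,320,260),pink=(325,195,362,245),turq=(430,200,480,240),orange=(380,255,410,308),pad=(398,135,452,183)).items():
    q=P[v0:v1,u0:u1].reshape(-1,3); s=q[q[:,2]>.015]; print(nm,np.median(q[:,2]),s.min(0) if len(s) else '',s.max(0) if len(s) else '')
```

```text
all 720 ((409.8563232421875, -186.92608642578125), (110.0565185546875, 310.3556823730469), 22.209789276123047) 0.038454451420110586 [0.02763896 0.03845445 0.04321973]
body 579 ((406.1756591796875, -180.67633056640625), (104.90934753417969, 298.6428527832031), 20.815153121948242) 0.039176676225476985 [0.03573585 0.03917668 0.0433556 ]
nose 76 ((494.0028381347656, -303.177734375), (43.54750061035156, 18.139163970947266), 57.14093780517578) 0.029870283032836023 [0.02630173 0.02987028 0.03306573]
ledge ((585.6416015625, 56.805450439453125), (74.41445922851562, 82.22298431396484), 88.43863677978516) 0.044208764320123314
deck 1771 ((704.03662109375, 49.88425827026367), (180.356201171875, 200.8218231201172), 86.83840942382812) 0.09460788371173189
box 1437 ((722.9613037109375, 48.4828987121582), (119.96490478515625, 129.30030822753906), 87.92537689208984) 0.15089447444189139
bench -0.000982758285328081 [ 0.40214474 -0.02246087  1.26935821] [ 0.40214474 -0.02246087  1.26935821]
pink 0.001355143755666312 [ 0.37454679 -0.13487972  0.017474  ] [ 0.50713643 -0.02246087  1.26935821]
turq 0.001632533917709774 [ 0.38028516 -0.50697028  0.01504599] [ 0.49520964 -0.02246087  1.26935821]
orange 0.004325451505138808 [ 0.17858026 -0.2734662   0.01554974] [ 0.40214474 -0.02246087  1.26935821]
pad 0.0013296678774706522 [ 0.40214474 -0.43940822  0.01507557] [ 0.69500513 -0.02246087  1.26935821]
```

View pics/crop.png

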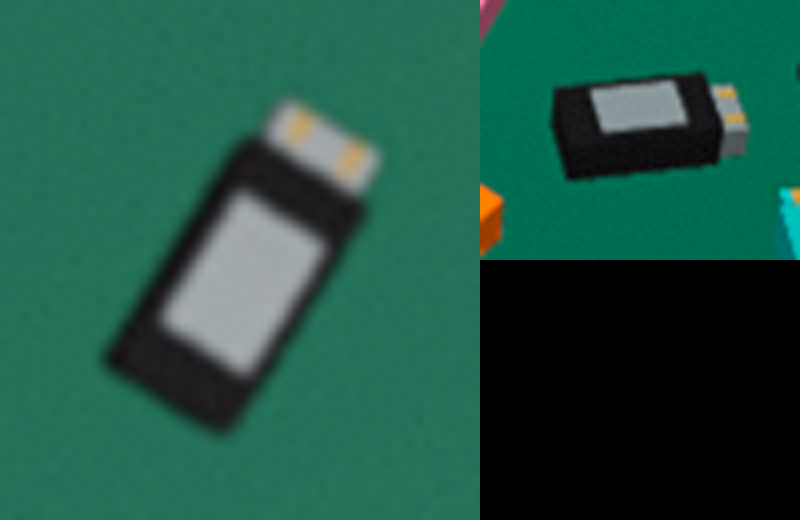

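The crop shows a black body with a grey label and a grey nose with gold contacts at the upper right. The nose top is at 30 mm and the body at 39 mm, so it lies right way up. I'll refine the poses next.

```bash
cat >> h.py <<'E'
def rect(q,ax0):
    """minAreaRect -> centre, long dims, yaw of the side nearest heading ax0 (deg)"""
    (c,(w,h),an)=cv2.minAreaRect(q[:,:2].astype(np.float32)*1000)
    for k in range(4):
        t=an+90*k
        if abs((t-ax0+180)%360-180)<=45: return np.round(c,1),round((h if k%2 else w),1),round((w if k%2 else h),1),round((t+180)%360-180,1)
def big(k):
    n,l,s,ce=cv2.connectedComponentsWithStats(k.astype(np.uint8)); return l==1+np.argmax(s[1:,4])
def delta(T_pos,T_rpy):
    """rows units from commanded~measured pose to target TCP pose"""
    from scipy.spatial.transform import Rotation as S
    o=env.get_obs(); R0=S.from_euler('xyz',o['tool_rot'],degrees=True); R1=S.from_euler('xyz',T_rpy,degrees=True)
    return np.round(R0.inv().apply(np.array(T_pos)-o['tool_pos'])/.03,3),np.round(np.degrees((R0.inv()*R1).as_rotvec())/6,3)
E
python3 - <<'E'
from h import *
for n,box in (('top',(190,245,375,425)),('side',(240,290,335,400))):
    a=cam(n);P=pts(a);z=P[...,2];d=a['depth']>0
    m=np.zeros(z.shape,bool); m[box[0]:box[1],box[2]:box[3]]=1; m&=d&(z<.06)
    b=P[big(m&(z>.034))]; print(n,'body',rect(b,-57),np.median(b[:,2]))
    k=m&(z>.024)&(z<.034); 
    if n=='top': print('nose',rect(P[big(k)],-57)); print('all',rect(P[big(m&(z>.018))],-57))
a=cam('top');P=pts(a);z=P[...,2];d=a['depth']>0;g=a['color'].min(-1)
m=np.zeros(z.shape,bool); m[95:200,250:350]=1
# side edges of ledge and deck per image row
for nm,k in (('ledge',m&d&(g>150)&(abs(z-.045)<.012)),('deck',m&d&(abs(z-.095)<.008))):
    k=big(k); L=[]
    for v in np.unique(np.where(k)[0]):
        us=np.where(k[v])[0]; zz=.045 if nm=='ledge' else .095
        l=ray(a,us.min()-.5,v,zz);r=ray(a,us.max()+.5,v,zz); L.append([(l[0]+r[0])/2*1000,(l[1]+r[1])*500,(l[1]-r[1])*1000])
    L=np.array(L); w=74 if nm=='ledge' else 180; S=L[abs(L[:,2]-w)<4]; print(nm,len(S),np.polyfit(S[:,0]-604,S[:,1],1),S[:,2].mean(),L[[0,-1],0])
E
```

```text
top body (array([ 439.4, -266.8]), 109.8, 56.3, -33.5) 0.03897976322491606
nose (array([ 493.9, -303.1]), 19.1, 42.6, -35.7)
all (array([ 448.1, -272.4]), 130.9, 56.5, -34.0)
side body (array([ 437.5, -270.4]), 110.2, 59.3, -34.6) 0.04048223834044759
ledge 18 [-0.09519162 54.29418917] 73.37994330630454 [609.81798837 544.51915875]
deck 62 [-0.05783529 55.42444272] 180.0319230001942 [807.02041545 599.44695784]
```

Run:
```python
from h import *
for p,y in (((.45,.30,.245),166),((.47,-.02,.245),156),((.411,-.247,.2),146)): print(delta(p,(180,0,y)))
```

```text
(array([-12.114,  -8.314,  -0.019]), array([-0.003,  0.   , -0.014]))
(array([-1.5357e+01, -1.8498e+01, -1.5000e-02]), array([-3.000e-03,  1.000e-03,  1.653e+00]))
(array([-15.29 , -26.315,   1.488]), array([-3.000e-03,  1.000e-03,  3.319e+00]))
```

```bash
python3 -m creep '[87,-4,-2.8,0,0,0,0, 87,-6,-4.1,0,0,0,0, 87,-8,-5.5,0,0,0,0, 87,-10,-6.9,0,0,0,0, 87,-12.1,-8.3,0,0,0,0, 87,-12.1,-8.3,0,0,0,0, 87,-12.1,-8.3,0,0,0,0, 87,-12.1,-8.3,0,0,0,0, 87,-12.1,-8.3,0,0,0,0, 87,-12.1,-8.3,0,0,0,0]'
python3 - <<'E'
from h import *
for p,y in (((.47,-.02,.245),156),((.411,-.247,.2),146)): print(delta(p,(180,0,y)))
E
```

```text
time_s: 1.35
tool_pos: [0.4544, 0.294, 0.245]
tool_rot: [-179.9, 0.2, 165.3]
force: [0.4, -0.5, -0.1]
grip_width: 0.087
grasp_force: 0.0
(array([-3.163, -9.991,  0.024]), array([-0.01 ,  0.032,  1.545]))
(array([ -3.179, -17.807,   1.535]), array([-0.007,  0.033,  3.212]))
```

```bash
python3 -m creep '[87,-3.2,-10,0,0,0,1.5, 87,-3.2,-10,0,0,0,1.5, 87,-3.2,-10,0,0,0,1.5, 87,-3.2,-10,0,0,0,1.5, 87,-3.2,-10,0,0,0,1.5, 87,-3.2,-10,0,0,0,1.5, 87,-3.2,-17.8,1.5,0,0,3.2, 87,-3.2,-17.8,1.5,0,0,3.2, 87,-3.2,-17.8,1.5,0,0,3.2, 87,-3.2,-17.8,1.5,0,0,3.2, 87,-3.2,-17.8,1.5,0,0,3.2, 87,-3.2,-17.8,1.5,0,0,3.2]'
python3 - <<'E'
from h import *
a=cam('wrist');P=pts(a);z=P[...,2];cv2.imwrite('pics/w1.png',a['color'][...,::-1])
m=(a['depth']>0)&(z>.034)&(z<.05)&(P[...,1]<-.17)&(P[...,1]>-.36)&(P[...,0]<.55)&(P[...,0]>.3)
k=big(m); print(rect(P[k],-34),k.sum(),np.median(z[k]))
print(delta((.411,-.247,.03),(180,0,146)))
E
```

```text
time_s: 2.55
tool_pos: [0.4099, -0.2466, 0.1992]
tool_rot: [-179.9, 0.0, 146.2]
force: [-0.0, -0.0, -0.6]
grip_width: 0.0872
grasp_force: 0.0
(array([ 425.5, -261.3]), 82.3, 56.1, -34.2) 5375 0.039950107612832214
(array([-0.054, -0.099,  5.645]), array([-0.005, -0.002,  0.056]))
```

View pics/w1.png

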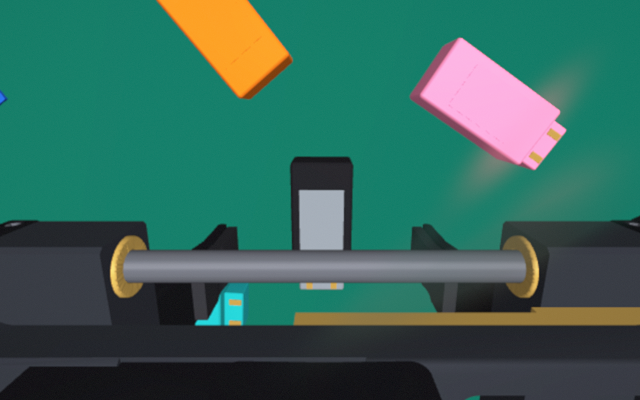

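Wrist view: the pack tail is at (321,160), the body runs down the picture to (321,250), and it is centred between the open fingers. Pink (490,105), orange (225,40) and turquoise (225,305) are all clear of the fingers. I'll descend and grip.

```bash
python3 -m creep '[87,0,-0.09,1.6,0,0,0, 87,0,-0.09,3.2,0,0,0, 87,0,-0.09,4.6,0,0,0, 87,0,-0.09,5.3,0,0,0, 87,0,-0.09,5.64,0,0,0, 87,0,-0.09,5.64,0,0,0, 50,0,-0.09,5.64,0,0,0, 50,0,-0.09,5.64,0,0,0, 50,0,-0.09,5.64,0,0,0, 50,0,-0.09,5.64,0,0,0, 50,0,-0.09,5.64,0,0,0, 50,0,-0.09,5.64,0,0,0]' 25; python3 -m creep '[50,0,0,0,0,0,0, 50,0,0,0,0,0,0, 50,0,0,-0.5,0,0,0, 50,0,0,-1.5,0,0,0, 50,0,0,-3,0,0,0, 50,0,0,-4.33,0,0,0, 50,0,0,-4.33,0,0,0, 50,0,0,-4.33,0,0,0]'
python3 - <<'E'
from h import *
a=cam('wrist');P=pts(a);cv2.imwrite('pics/w2.png',a['color'][...,::-1])
print(env.get_obs()['tool_pos'])
print(delta((.48,0.055,.16),(180,0,176.7)))
E
```

```text
time_s: 3.8
tool_pos: [0.4112, -0.2441, 0.031]
tool_rot: [-180.0, 0.0, 146.6]
force: [-3.2, -3.5, 7.5]
grip_width: 0.0567
grasp_force: 24.7
time_s: 4.6
tool_pos: [0.4112, -0.2417, 0.1597]
tool_rot: [179.9, -0.1, 146.8]
force: [-0.3, 0.9, -6.5]
grip_width: 0.0559
grasp_force: 25.0
[ 0.41019619 -0.24146917  0.15855079]
(array([ 3.472,  9.54 , -0.031]), array([ 0.014, -0.031, -4.991]))
```

View pics/w2.png

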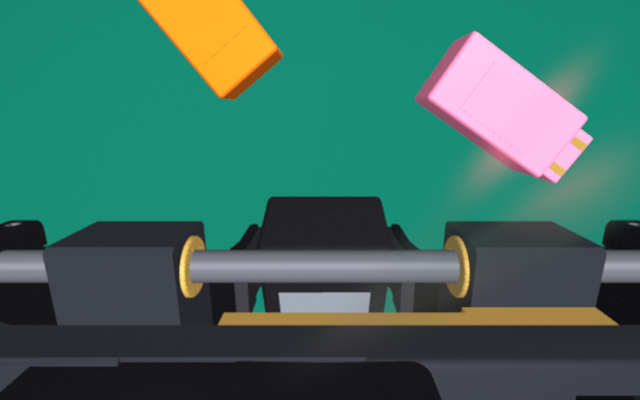

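The pack is held at about (325,250), with its tail towards the camera. I'll carry it to a staging point in front of the ledge, raising the grip to 50 N.

```bash
python3 -m creep '[50,0,0,0,0,0,0, 50,0.4,1.2,0,0,0,-0.7, 50,0.8,2.4,0,0,0,-1.4, 50,1.3,3.6,0,0,0,-2.1, 50,1.7,4.8,0,0,0,-2.8, 50,2.2,6,0,0,0,-3.5, 50,2.6,7.2,0,0,0,-4.2, 50,3.1,8.4,0,0,0,-5, 50,3.47,9.54,0,0,0,-5, 50,3.47,9.54,0,0,0,-5, 50,3.47,9.54,0,0,0,-5, 50,3.47,9.54,0,0,0,-5]' 50
python3 - <<'E'
from h import *
a=cam('side');P=pts(a);b=cam('top');B=pts(b)
o=np.zeros((440,800,3),np.uint8)
c1=cv2.resize(a['color'][110:220,240:390],None,fx=4,fy=4,interpolation=cv2.INTER_CUBIC)[:,:440]
c2=cv2.resize(b['color'][140:250,250:340],None,fx=4,fy=4,interpolation=cv2.INTER_CUBIC)
o[:,:440]=c1;o[:,440:]=c2; cv2.imwrite('pics/st.png',o[...,::-1]); np.savez('st.npz',P=P,B=B,a=a['color'],b=b['color'],da=a['depth'],db=b['depth'])
print(env.get_obs()['tool_pos'],env.get_obs()['tool_rot'])
E
```

```text
time_s: 5.85
tool_pos: [0.4804, 0.0522, 0.1588]
tool_rot: [-179.9, -0.2, 176.6]
force: [0.2, 0.0, -5.7]
grip_width: 0.0554
grasp_force: 50.0
[0.48084939 0.05209636 0.15945692] [-1.79961688e+02 -8.65031363e-02  1.76589076e+02]
```

View pics/st.png

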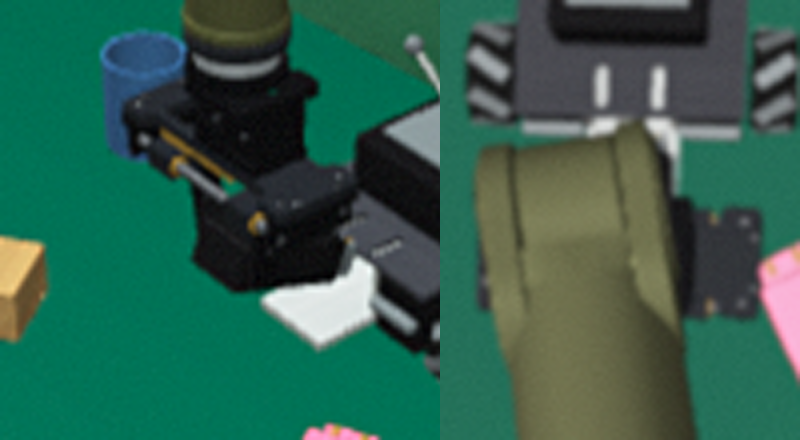

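The side crop shows the pack held level at (270,265), with the grey nose at (357,265) above the white ledge (320,310). The arm hides the pack in the top crop. I'll measure nose height, tilt and lateral position from the side depth.

Run:
```python
from h import *
s=np.load('st.npz');P=s['P'];c=s['a'].astype(int)
v,u=np.mgrid[0:400,0:640]
R=(u>240)&(u<350)&(v>110)&(v<215)&(s['da']>0)
# nose: grey pixels above ledge height
k=R&(P[...,2]>.115)&(P[...,2]<.19)&(P[...,0]>.5)&(P[...,0]<.64)&(P[...,1]>-.0)&(P[...,1]<.1)
for x0 in np.arange(.5,.62,.01):
    q=P[k&(abs(P[...,0]-x0)<.005)]
    if len(q): print(round(x0,3),len(q),'zmin/max',q[:,2].min().round(3),q[:,2].max().round(3),'ymin',np.percentile(q[:,1],[2,10,50]).round(3))
# near side face edge: y vs x of right (−y) side of body
q=P[k&(P[...,2]<.16)&(P[...,2]>.135)&(P[...,0]<.57)]; print('side face y fit',np.polyfit(q[:,0]-.55,q[:,1],1))
k=R&(abs(P[...,2]-.045)<.008)&(c.min(-1)>130); q=P[k]; print('ledge',q.min(0),q.max(0),rect(q,0))
```

```text
0.5 12 zmin/max 0.119 0.149 ymin [0.021 0.021 0.024]
0.51 20 zmin/max 0.117 0.154 ymin [0.02  0.021 0.023]
0.52 27 zmin/max 0.115 0.151 ymin [0.018 0.02  0.022]
0.53 24 zmin/max 0.116 0.151 ymin [0.017 0.018 0.021]
0.54 19 zmin/max 0.117 0.148 ymin [0.018 0.019 0.02 ]
0.55 24 zmin/max 0.116 0.142 ymin [0.017 0.018 0.02 ]
0.56 15 zmin/max 0.119 0.14 ymin [0.017 0.018 0.019]
0.57 7 zmin/max 0.12 0.137 ymin [0.018 0.019 0.021]
0.58 5 zmin/max 0.115 0.124 ymin [0.025 0.026 0.027]
side face y fit [0.01382591 0.02259566]
ledge [0.40166708 0.01511409 0.03835132] [0.64484506 0.23900542 0.05042293] (array([495.5, 111.6]), 298.4, 105.6, -34.1)
```

Run:
```python
from h import *
s=np.load('st.npz');P=s['P'];c=s['a'].astype(int)
v,u=np.mgrid[0:400,0:640]
k=(u>240)&(u<350)&(v>110)&(v<215)&(s['da']>0)&(P[...,1]>.005)&(P[...,1]<.05)&(P[...,2]>.06)&(P[...,0]>.44)&(P[...,0]<.62)&(c.max(-1)<140)
T=[]
for x0 in np.arange(.44,.62,.01):
    q=P[k&(abs(P[...,0]-x0)<.005)]
    if len(q)>2: print(round(x0,3),len(q),q[:,2].min().round(3),q[:,2].max().round(3),np.median(q[:,1]).round(3))
cv2.imwrite('pics/st2.png',cv2.resize(s['a'][150:200,280:345],None,fx=8,fy=8,interpolation=cv2.INTER_CUBIC)[...,::-1])
```

```text
0.44 72 0.211 0.365 0.02
0.45 238 0.139 0.38 0.034
0.46 311 0.133 0.379 0.026
0.47 174 0.13 0.376 0.02
0.48 101 0.128 0.372 0.016
0.49 67 0.124 0.37 0.018
0.5 50 0.119 0.364 0.021
0.51 44 0.114 0.352 0.023
0.52 31 0.113 0.352 0.022
0.53 28 0.108 0.151 0.021
0.54 25 0.104 0.148 0.02
0.55 32 0.103 0.142 0.02
0.56 18 0.109 0.14 0.02
0.57 16 0.095 0.137 0.026
0.58 16 0.089 0.124 0.027
0.6 30 0.066 0.099 0.015
0.61 24 0.089 0.098 0.027
```

View pics/st2.png

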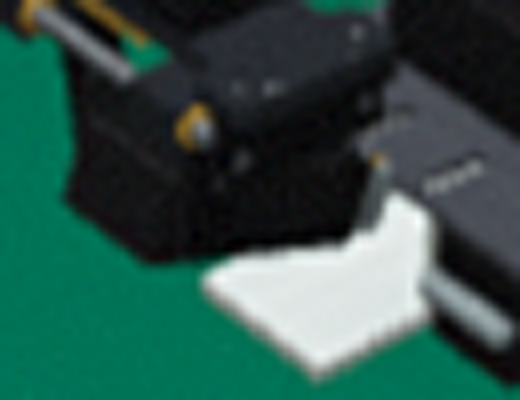

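The pack slipped nose-down by about 18° in the pads: in this crop the black body tilts down towards the nose at (375,200). I'll lean the tool forward 18° to level it and align it with the bay's middle line.

Run:
```python
from h import *
print(delta((.465,.063,.14),(180,18,176.7)))
```

```text
(array([0.548, 0.332, 0.649]), array([-0.009, -3.014, -0.017]))
```

```bash
python3 -m creep '[50,0.55,0.33,0,0,-1,0, 50,0.55,0.33,0.3,0,-2,0, 50,0.55,0.33,0.65,0,-3,0, 50,0.55,0.33,0.65,0,-3,0, 50,0.55,0.33,0.65,0,-3,0, 50,0.55,0.33,0.65,0,-3,0]' 50
cat > pk.py <<'E'
from h import *
a=cam('side');P=pts(a);c=a['color'].astype(int);o=env.get_obs()
v,u=np.mgrid[0:400,0:640]
k=(u>240)&(u<350)&(v>110)&(v<215)&(a['depth']>0)&(P[...,1]>.015)&(P[...,1]<.055)&(P[...,2]>.055)&(P[...,0]>.44)&(P[...,0]<.6)&(c.max(-1)<140)
L=[]
for x0 in np.arange(.45,.62,.01):
    q=P[k&(abs(P[...,0]-x0)<.005)]
    if len(q)>2: L.append([x0,len(q),q[:,2].min(),q[:,2].max(),np.median(q[:,1])])
print(np.round(L,3)); L=np.array(L)
print(np.polyfit(L[:,0]-.5,L[:,2],1)); print(o['tool_pos'],o['tool_rot'],o['force'])
E
python3 pk.py
```

```text
time_s: 6.55
tool_pos: [0.4676, 0.0639, 0.1426]
tool_rot: [179.9, 18.1, 176.6]
force: [0.5, -0.1, -5.5]
grip_width: 0.0554
grasp_force: 50.0
[[4.50e-01 8.70e+01 1.13e-01 3.04e-01 3.60e-02]
 [4.60e-01 1.50e+01 1.13e-01 2.94e-01 3.40e-02]
 [4.70e-01 8.00e+00 1.21e-01 1.33e-01 2.60e-02]
 [4.80e-01 1.00e+01 1.17e-01 2.22e-01 2.60e-02]
 [4.90e-01 8.00e+00 1.10e-01 1.26e-01 3.50e-02]
 [5.00e-01 1.10e+01 1.13e-01 1.33e-01 3.40e-02]
 [5.10e-01 1.10e+01 1.11e-01 1.32e-01 3.30e-02]
 [5.20e-01 1.80e+01 1.14e-01 1.38e-01 3.30e-02]
 [5.30e-01 1.80e+01 1.09e-01 1.42e-01 3.20e-02]
 [5.40e-01 2.80e+01 1.10e-01 1.53e-01 3.20e-02]
 [5.50e-01 2.80e+01 1.08e-01 1.49e-01 3.30e-02]
 [5.60e-01 2.10e+01 1.10e-01 1.51e-01 3.40e-02]
 [5.70e-01 1.30e+01 1.13e-01 1.36e-01 3.60e-02]
 [5.80e-01 1.40e+01 1.12e-01 1.40e-01 3.80e-02]]
[-0.03927278  0.11301849]
[0.46767948 0.06402012 0.14254534] [179.93816354  18.09005182 176.58697114] [ 0.9382137  -0.16340088 -4.90326069]
```

Now level, with the underside at 0.111. I'll lower to about 5 mm above the ledge and compare the pack and ledge edges in the side view.

```bash
python3 -m creep '[50,0.2,-0.03,0.65,0,0,0, 50,0.42,-0.03,1.3,0,0,0, 50,0.6,-0.03,1.8,0,0,0, 50,0.6,-0.03,1.87,0,0,0, 50,0.6,-0.03,1.87,0,0,0, 50,0.6,-0.03,1.87,0,0,0]' 50
cat > rel.py <<'E'
from h import *
a=cam('side');P=pts(a);c=a['color'].astype(int);o=env.get_obs()
print(o['tool_pos'],o['tool_rot'],o['force'])
v,u=np.mgrid[0:400,0:640]
R=(u>240)&(u<360)&(v>110)&(v<215)&(a['depth']>0)
w=big(R&(c.min(-1)>150)&(abs(P[...,2]-.045)<.012)); q=P[w]
print('ledge',w.sum(),q[:,0].min(),q[:,0].max())
E_=[]
for x0 in np.arange(.54,.61,.006):   # near (-y) ledge edge
    s=q[abs(q[:,0]-x0)<.004]
    if len(s)>3: E_.append([x0,s[:,1].min()])
E_=np.array(E_);print('ledge near edge fit',np.polyfit(E_[:,0]-.56,E_[:,1],1),len(E_))
k=R&(P[...,1]>.01)&(P[...,1]<.055)&(P[...,2]>.06)&(P[...,2]<.085)&(P[...,0]>.51)&(P[...,0]<.555)&(c.max(-1)<120)
f=P[k]; print('pack face fit',np.polyfit(f[:,0]-.56,f[:,1],1),k.sum())
k=R&(P[...,1]>.01)&(P[...,1]<.055)&(P[...,2]>.04)&(P[...,0]>.5)&(P[...,0]<.6)&(c.max(-1)<140)
for x0 in np.arange(.5,.6,.015):
    s=P[k&(abs(P[...,0]-x0)<.007)]
    if len(s): print(round(x0,3),s[:,2].min().round(3),s[:,2].max().round(3))
E
python3 rel.py
```

```text
time_s: 7.2
tool_pos: [0.4673, 0.0636, 0.0833]
tool_rot: [180.0, 18.1, 176.7]
force: [0.6, 0.2, -5.8]
grip_width: 0.0558
grasp_force: 50.0
[0.46711661 0.06365728 0.08325928] [179.94569223  18.12443543 176.68928287] [ 0.81115737  0.3886715  -4.77500738]
ledge 184 0.5388229782876834 0.6461494152631261
ledge near edge fit [0.04980087 0.01697311] 12
pack face fit [-0.02648025  0.03092303] 48
0.5 0.052 0.069
0.515 0.05 0.073
0.53 0.052 0.089
0.545 0.04 0.094
0.56 0.047 0.091
0.575 0.041 0.076
```

Run:
```python
from h import *
n=0;A=0
for i in range(4):
    a=cam('side'); A=A+a['color'].astype(float)
A/=4; g=A.min(-1)
cv2.imwrite('pics/rel.png',cv2.resize(A[150:205,280:350].astype(np.uint8),None,fx=9,fy=9,interpolation=cv2.INTER_CUBIC)[...,::-1])
# per column: lower boundary of white (ledge top -> its front/near faces) and pack/ledge boundary
for u in range(296,340,2):
    col=g[150:210,u]; t=np.where((col>140))[0]
    if len(t)<2: continue
    v0,v1=150+t.min()-.5,150+t.max()+.5
    print(u,v0,v1,'upper@z.052',ray(a,u,v0,.052)[:2].round(4),'lower@.045',ray(a,u,v1,.045)[:2].round(4))
```

```text
308 158.5 163.5 upper@z.052 [0.647  0.1878] lower@.045 [0.6332 0.1727]
310 166.5 168.5 upper@z.052 [0.6196 0.1478] lower@.045 [0.6182 0.1462]
314 152.5 171.5 upper@z.052 [0.6886 0.2013] lower@.045 [0.6166 0.1243]
318 176.5 195.5 upper@z.052 [0.6006 0.0878] lower@.045 [0.5371 0.0207]
320 177.5 195.5 upper@z.052 [0.6018 0.0793] lower@.045 [0.5419 0.0164]
322 176.5 194.5 upper@z.052 [0.6106 0.0789] lower@.045 [0.5502 0.0158]
324 175.5 193.5 upper@z.052 [0.6196 0.0785] lower@.045 [0.5586 0.0152]
326 174.5 192.5 upper@z.052 [0.6285 0.078 ] lower@.045 [0.567  0.0146]
328 173.5 191.5 upper@z.052 [0.6375 0.0776] lower@.045 [0.5755 0.014 ]
330 174.5 190.5 upper@z.052 [0.6386 0.0691] lower@.045 [0.584  0.0134]
332 175.5 189.5 upper@z.052 [0.6397 0.0606] lower@.045 [0.5926 0.0127]
336 185.5 187.5 upper@z.052 [0.6108 0.0129] lower@.045 [0.6099 0.0115]
338 186.5 188.5 upper@z.052 [0.6119 0.0048] lower@.045 [0.611  0.0034]
```

View pics/rel.png

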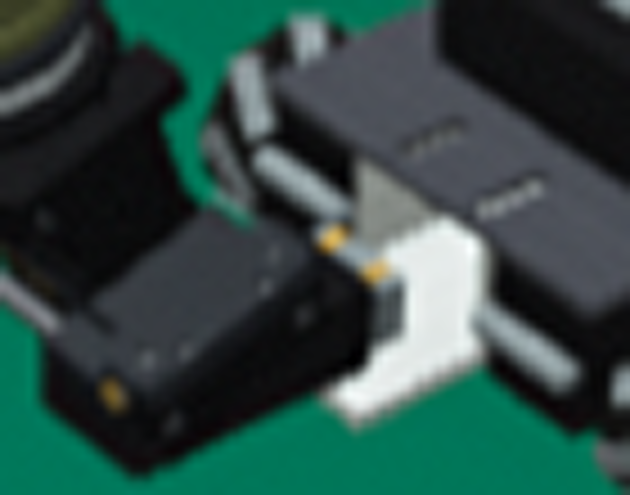

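Run:
```python
from h import *
a=cam('side')
for n,u,v,z in (('ledge corner',319.4,196,.045),('ledge near @right',333,188.5,.045),('pack bottom',307.8,196.5,.052),('pack bottom front',320.3,190.5,.052),('nose top near',322,180.5,.082),('nose top far (gold) ',316,176,.082),('nose bottom near',324.3,186.8,.054)): print(n,ray(a,u,v,z).round(4))
g=a['color'].min(-1)
for u in (322,326,330): print(u,a['color'][184:198,u].sum(-1)//3)
for u in (310,314,318): print(u,a['color'][184:200,u].tolist())
```

```text
ledge corner [0.5387 0.0158 0.045 ]
ledge near @right [0.5988 0.0143 0.045 ]
pack bottom [0.5033 0.0325 0.052 ]
pack bottom front [0.5542 0.0282 0.052 ]
nose top near [0.5673 0.0351 0.082 ]
nose top far (gold)  [0.5694 0.0655 0.082 ]
nose bottom near [0.5756 0.0317 0.054 ]
322 [ 77  78  75  71 118 205 237 234 234 234 201 134  97  75]
326 [235 235 233 231 231 230 230 219 179 130  91  68  68  69]
330 [231 231 230 230 233 219 176 128  89  68  67  68  69  69]
310 [[19, 21, 25], [15, 17, 18], [11, 11, 12], [10, 11, 13], [12, 10, 12], [13, 13, 16], [11, 14, 11], [13, 14, 13], [14, 17, 15], [13, 9, 12], [16, 17, 15], [12, 39, 32], [0, 85, 61], [0, 115, 87], [0, 120, 89], [0, 119, 89]]
314 [[25, 29, 28], [23, 24, 25], [17, 16, 18], [14, 14, 14], [9, 14, 12], [15, 16, 17], [16, 18, 17], [12, 14, 15], [13, 11, 13], [16, 21, 19], [6, 77, 58], [0, 115, 86], [0, 122, 90], [0, 118, 90], [0, 119, 90], [0, 119, 89]]
318 [[18, 18, 18], [12, 10, 13], [15, 14, 14], [13, 14, 14], [12, 13, 15], [9, 9, 9], [0, 0, 1], [37, 38, 37], [168, 177, 177], [230, 240, 238], [217, 224, 222], [165, 172, 167], [106, 136, 123], [46, 125, 101], [0, 117, 88], [0, 119, 89]]
```

In the same view, the pack's near bottom edge sits 9.5 mm inside the ledge's near edge (9 expected), so it is aligned. The nose tip, at about (324,187), is still outside the deck. I'll lower it onto the ledge.

```bash
python3 -m creep '[50,0.03,-0.02,0.1,0,0,0, 50,0.05,-0.02,0.15,0,0,0, 50,0.065,-0.02,0.2,0,0,0, 50,0.065,-0.02,0.2,0,0,0, 50,0.065,-0.02,0.2,0,0,0]' 50
```

```text
time_s: 8.0
tool_pos: [0.4668, 0.0633, 0.0767]
tool_rot: [179.9, 18.1, 176.7]
force: [-4.2, -0.5, 4.6]
grip_width: 0.0556
grasp_force: 50.0
```

Contact felt. I'll raise about 1 mm and slide in with force checks.

```bash
python3 -m creep '[50,-0.01,0,-0.03,0,0,0, 50,-0.25,0,0.045,0,0,0, 50,-0.5,0,0.125,0,0,0, 50,-0.75,0,0.21,0,0,0, 50,-1,0,0.29,0,0,0, 50,-1.25,0,0.375,0,0,0, 50,-1.25,0,0.375,0,0,0]' 50
```

```text
time_s: 8.7
tool_pos: [0.5068, 0.0606, 0.0771]
tool_rot: [180.0, 18.2, 176.7]
force: [1.9, -1.2, -2.1]
grip_width: 0.0553
grasp_force: 50.0
```

```bash
python3 -m creep '[50,-0.25,0,0.08,0,0,0, 50,-0.5,0,0.16,0,0,0, 50,-0.75,0,0.25,0,0,0, 50,-0.75,0,0.25,0,0,0]' 50;  python3 -m creep '[50,-0.25,0,0.08,0,0,0, 50,-0.5,0,0.16,0,0,0, 50,-0.75,0,0.25,0,0,0, 50,-0.75,0,0.25,0,0,0]' 50
```

```text
time_s: 9.1
tool_pos: [0.5298, 0.0593, 0.0767]
tool_rot: [180.0, 18.1, 176.7]
force: [1.3, 0.4, 1.7]
grip_width: 0.0554
grasp_force: 50.0
time_s: 9.5
tool_pos: [0.5534, 0.058, 0.0767]
tool_rot: [180.0, 18.1, 176.7]
force: [0.6, 0.8, 4.7]
grip_width: 0.0558
grasp_force: 50.0
```

```bash
python3 -m creep '[50,-0.25,0,0.07,0,0,0, 50,-0.45,0,0.13,0,0,0, 50,-0.45,0,0.13,0,0,0, 75,-0.45,0,0.13,0,0,0, 75,-0.45,0,0.13,0,0,0, 75,-0.45,0,0.13,0,0,0, 75,-0.45,0,0.13,0,0,0, 75,-0.45,0,0.13,0,0,0]' 50; python3 -m creep '[75,0,0,-0.7,0,0,0, 75,0,0,-1.8,0,0,0, 75,0.5,0,-3,0,0,0, 75,1.5,0,-4,0,0,0, 75,2.5,0,-4,0,0,0, 0,3.5,0,-4,0,0,0, 0,3.5,0,-4,0,0,0, 0,3.5,0,-4,0,0,0, 0,3.5,0,-4,0,0,0, 0,3.5,0,-4,0,0,0, 0,3.5,0,-4,0,0,0]'
python3 - <<'E'
from h import *
o=env.get_obs();print(o['tool_pos'],o['tool_rot'],o['grip_width'])
a=cam('top');P=pts(a);z=P[...,2];m=np.zeros(z.shape,bool);m[150:215,275:320]=1
k=m&(a['depth']>0)&(z>.074)&(z<.091)&(a['color'].max(-1)<110); k=big(k) if k.any() else k
print(k.sum(),rect(P[k],0) if k.sum()>5 else '',np.median(z[k]) if k.any() else '')
b=cam('side')
o=np.zeros((480,800,3),np.uint8)
o[:,:480]=cv2.resize(b['color'][140:210,280:350],(480,480),interpolation=cv2.INTER_CUBIC)
o[:400,480:]=cv2.resize(a['color'][135:215,265:329],(320,400),interpolation=cv2.INTER_CUBIC)
cv2.imwrite('pics/rel2.png',o[...,::-1])
E
```

```text
time_s: 10.3
tool_pos: [0.566, 0.0569, 0.0764]
tool_rot: [180.0, 18.0, 176.7]
force: [0.1, 0.1, -0.2]
grip_width: 0.0743
grasp_force: 0.0
time_s: 11.4
tool_pos: [0.43, 0.065, 0.1587]
tool_rot: [179.9, 18.0, 176.7]
force: [0.3, 0.2, -0.2]
grip_width: 0.0347
grasp_force: 0.0
[0.42998616 0.06496889 0.15870821] [179.93522234  18.04729668 176.69457198] 0.03474609686948585
200 (array([581.2,  77.7]), 56.2, 94.0, -1.7) 0.08425723910322745
```

View pics/rel2.png

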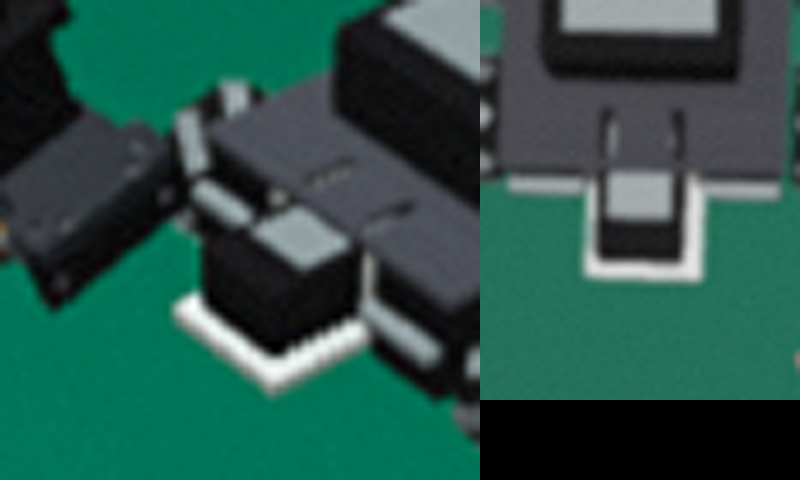

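Side and top crops: the pack lies flat on the ledge, centred, with its nose under the deck. The tail face is at about (270,310) in the side crop and (640,258) in the top crop. Next I'll close the fingers and lean the tool to 50° for the push.

Run:
```python
from h import *
print(delta((.45,.064,.13),(180,50,176.7)))
```

```text
(array([-0.348, -0.022,  1.116]), array([ 0.021, -5.329,  0.009]))
```

```bash
python3 -m creep '[0,-0.1,0,0.2,0,-1.2,0, 0,-0.2,0,0.5,0,-2.4,0, 0,-0.35,0,0.8,0,-3.6,0, 0,-0.35,0,1.1,0,-4.8,0, 0,-0.35,-0.02,1.1,0,-5.33,0, 0,-0.35,-0.02,1.1,0,-5.33,0, 0,-0.35,-0.02,1.1,0,-5.33,0, 0,-0.35,-0.02,1.1,0,-5.33,0]' 20
python3 - <<'E'
from h import *
print(env.get_obs()['qpos'])
print(delta((.512,.0603,.072),(180,50,176.7)))
a=cam('top');P=pts(a);z=P[...,2]
# tail: ray-cast dark/white boundary on ledge at z=.085 and ledge/pack edges by row
g=a['color'].min(-1)
print(a['color'].mean(-1)[176:194,299].astype(int))
for v in (180,183,186): print(v,a['color'].mean(-1)[v,276:322].astype(int))
E
```

```text
time_s: 12.3
tool_pos: [0.5261, 0.0968, 0.155]
tool_rot: [-178.8, 47.8, 176.7]
force: [-0.5, -0.1, -0.3]
grip_width: 0.0
grasp_force: 0.0
[ 24.16380527 -17.22365535 -47.46933609 140.22080925  48.25278081
  14.02792764  15.91447905]
(array([ 2.317, -1.208,  1.59 ]), array([-0.203, -0.371,  0.004]))
[172 159 121  67  32  28  29  32  28  25  47 120 189 215 186 122  82  80]
180 [ 81  79  80  81  80  82  79  81  80 110 147 146  87  31  27  30  29  30
  34  34  29  32  33  32  30  32  31  27  33  94 173 217 211 165 105  78
  79  80  81  81  81  80  81  80  79  82]
183 [ 79  81  79  72  71  75  78  78  75 103 148 148  91  33  27  31  31  34
  29  33  29  33  31  32  35  30  28  26  39  97 179 217 213 163 105  77
  80  82  81  80  79  81  80  78  80  80]
186 [ 81  80  67  40  20  28  25  21  35 109 183 193 139  80  55  53  57  56
  56  58  58  56  52  47  43  42  41  39  56 130 206 228 210 152  93  77
  81  80  81  80  79  80  79  79  80  83]
```

The close-in 50° pose is out of reach (joints 2 and 4 at their limits). I'll make the first push with a 25° lean, then lean more further out.

Run:
```python
from h import *
print(delta((.47,.063,.15),(180,25,176.7)))
```

```text
(array([ 1.332, -1.251, -1.196]), array([-0.201,  3.794, -0.048]))
```

```bash
python3 -m creep '[0,0.3,-0.3,-0.6,-0.05,1.2,0, 0,0.6,-0.6,-1.2,-0.1,2.4,0, 0,1,-1,-1.2,-0.2,3.4,0, 0,1.33,-1.25,-1.2,-0.2,3.8,-0.05, 0,1.33,-1.25,-1.2,-0.2,3.8,-0.05, 0,1.33,-1.25,-1.2,-0.2,3.8,-0.05]'
python3 - <<'E'
from h import *
print(delta((.505,.0607,.081),(180,25,176.7)))
E
```

```text
time_s: 12.95
tool_pos: [0.4716, 0.0634, 0.1514]
tool_rot: [179.8, 25.0, 176.6]
force: [0.1, 1.0, 0.3]
grip_width: 0.0005
grasp_force: 0.0
(array([-0.02 , -0.034,  2.597]), array([ 0.025, -0.001, -0.021]))
```

```bash
python3 -m creep '[0,0,-0.03,0.9,0,0,0, 0,0,-0.03,1.8,0,0,0, 0,0,-0.03,2.4,0,0,0, 0,0,-0.03,2.6,0,0,0, 0,0,-0.03,2.6,0,0,0]'
python3 - <<'E'
from h import *
print(env.get_obs()['qpos'],delta((.535,.059,.081),(180,25,176.7)))
E
```

```text
time_s: 13.45
tool_pos: [0.5019, 0.0603, 0.078]
tool_rot: [-179.9, 24.9, 176.8]
force: [-0.1, -0.2, -0.5]
grip_width: 0.0004
grasp_force: 0.0
[-10.35926657  -4.29540086  -4.65839074 133.37931398  15.70893504
  28.06936771  59.27162511] (array([-1.042,  0.019,  0.374]), array([-0.008, -0.02 ,  0.01 ]))
```

```bash
python3 -m creep '[0,-0.3,0.02,0.05,0,0,0, 0,-0.6,0.02,0.18,0,0,0, 0,-0.9,0.02,0.3,0,0,0, 0,-1.2,0.02,0.45,0,0,0, 0,-1.2,0.02,0.45,0,0,0]'; python3 -m creep '[0,-0.2,0,0.09,0,0,0, 0,-0.4,0,0.19,0,0,0, 0,-0.6,0,0.28,0,0,0, 0,-0.6,0,0.28,0,0,0]'
```

```text
time_s: 13.95
tool_pos: [0.5428, 0.0586, 0.0827]
tool_rot: [-180.0, 25.1, 176.7]
force: [0.0, 0.5, -0.3]
grip_width: 0.0004
grasp_force: 0.0
time_s: 14.35
tool_pos: [0.5615, 0.0575, 0.0821]
tool_rot: [-180.0, 25.0, 176.7]
force: [0.0, 0.3, -0.7]
grip_width: 0.0005
grasp_force: 0.1
```

No force felt at standstill, so I'll look.

Run:
```python
from h import *
b=cam('side')
cv2.imwrite('pics/push.png',cv2.resize(b['color'][130:205,270:350],(800,600)[:2] and (640,600),interpolation=cv2.INTER_CUBIC)[...,::-1])
```

```text
(no output)
```

View pics/push.png

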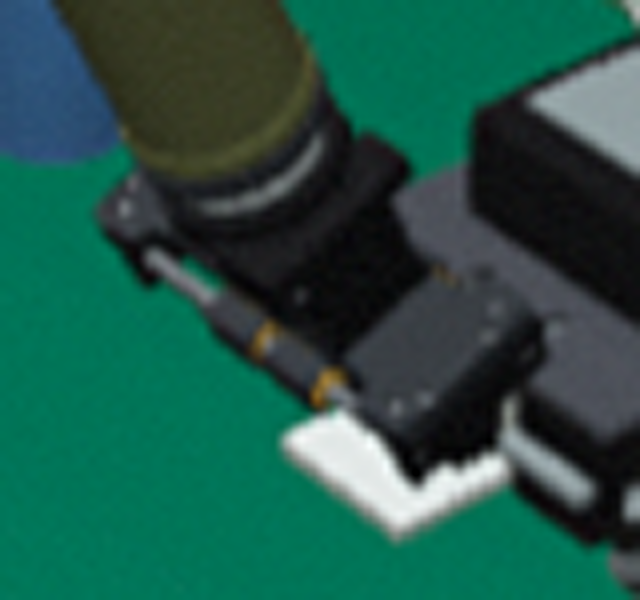

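The black pack now covers the ledge only from (415,478) inward, so its tail has moved to about x=0.577. Continuing, I'll read the force while moving.

```bash
python3 -m creep '[0,-0.2,0,0.09,0,0,0, 0,-0.4,0,0.19,0,0,0]'; python3 -m creep '[0,-0.2,0,0.09,0,0,0]';python3 -m creep '[0,0.5,0,-0.23,0,0,0, 0,1,0,-0.46,0,0,0, 0,1,0,-0.46,0,0,0]'
python3 - <<'E'
from h import *
print(delta((.565,.0573,.074),(180,45,176.7)))
E
```

```text
time_s: 14.6
tool_pos: [0.5738, 0.0568, 0.0817]
tool_rot: [-179.9, 24.9, 176.8]
force: [-4.3, -0.4, 2.1]
grip_width: 0.0002
grasp_force: 2.1
time_s: 14.7
tool_pos: [0.5808, 0.0564, 0.0819]
tool_rot: [-180.0, 24.9, 176.7]
force: [-3.6, -0.0, 1.3]
grip_width: 0.0006
grasp_force: 1.8
time_s: 15.0
tool_pos: [0.5471, 0.0583, 0.0818]
tool_rot: [-180.0, 25.0, 176.8]
force: [-0.0, -0.5, 0.2]
grip_width: 0.0005
grasp_force: 0.0
(array([-0.431,  0.001,  0.488]), array([-1.000e-03, -3.338e+00,  1.100e-02]))
```

```bash
python3 -m creep '[0,-0.2,0,0.1,0,-1.2,0, 0,-0.35,0,0.2,0,-2.4,0, 0,-0.43,0,0.3,0,-3.6,0, 0,-0.43,0,0.4,0,-4.17,0, 0,-0.43,0,0.4,0,-4.17,0]'
python3 - <<'E'
from h import *
print(env.get_obs()['qpos'],delta((.57,.057,.0715),(180,50,176.7)))
E
```

```text
time_s: 15.5
tool_pos: [0.5646, 0.0378, 0.0786]
tool_rot: [-175.9, 41.2, 176.9]
force: [0.9, -0.3, 0.3]
grip_width: 0.0004
grasp_force: 0.0
[ -2.25002059   0.38810079 -14.49182855 137.19166984  76.9369539
  17.39127884  -1.71997934] (array([0.046, 0.667, 0.228]), array([-0.654, -1.464,  0.08 ]))
```

```bash
python3 -m creep '[0,0,0,0,0,0,0, 0,0,0,0,0,0,0]'
python3 - <<'E'
from h import *
print(env.get_obs()['qpos'],delta((.57,.057,.0715),(180,50,176.7)))
E
```

```text
time_s: 15.7
tool_pos: [0.5637, 0.0358, 0.0779]
tool_rot: [-175.8, 41.0, 176.8]
force: [0.1, -0.6, -0.3]
grip_width: 0.0007
grasp_force: 0.0
[ -2.00865499   0.37894179 -14.54454632 137.17739837  76.0958934
  17.43573074  -0.87643429] (array([0.011, 0.737, 0.219]), array([-0.683, -1.503,  0.063]))
```

```bash
python3 -m creep '[0,0,0.4,0.1,-0.3,-0.5,0.06, 0,0,0.7,0.2,-0.65,-0.7,0.06, 0,0,0.73,0.2,-0.68,-0.7,0.06, 0,0,0.73,0.2,-0.68,-0.7,0.06, 0,0,0.73,0.2,-0.68,-0.7,0.06, 0,0,0.73,0.2,-0.68,-0.7,0.06]'
python3 - <<'E'
from h import *
print(env.get_obs()['qpos'],delta((.57,.057,.0715),(180,45,176.7)))
E
```

```text
time_s: 16.3
tool_pos: [0.5699, 0.0572, 0.0727]
tool_rot: [179.9, 45.3, 176.5]
force: [0.9, -0.6, 0.9]
grip_width: 0.0004
grasp_force: 0.0
[ -1.42638836   1.78382637 -15.56752453 139.59404965 107.82334782
  15.42433955 -32.82551186] (array([ 0.027, -0.005,  0.032]), array([-0.01 ,  0.046, -0.023]))
```

```bash
python3 -m creep '[0,-0.12,0,0.12,0,0,0, 0,-0.24,0,0.24,0,0,0]'; python3 -m creep '[0,-0.1,0,0.1,0,0,0]';python3 -m creep '[0,-0.1,0,0.1,0,0,0]'
```

```text
time_s: 16.5
tool_pos: [0.5797, 0.0568, 0.0722]
tool_rot: [179.9, 45.2, 176.6]
force: [-4.1, 0.8, 2.1]
grip_width: 0.0003
grasp_force: 2.2
time_s: 16.6
tool_pos: [0.5839, 0.0566, 0.0721]
tool_rot: [179.9, 45.2, 176.6]
force: [-4.7, -0.3, 3.2]
grip_width: 0.0006
grasp_force: 2.6
time_s: 16.7
tool_pos: [0.5879, 0.0564, 0.072]
tool_rot: [179.9, 45.2, 176.6]
force: [-10.2, -0.1, 6.8]
grip_width: 0.0005
grasp_force: 5.2
```

Force rose to about 10 N: the nose has met the terminal. Smaller steps now.

```bash
for i in 1; do python3 -m creep '[0,-0.04,0,0.04,0,0,0]'; done; python3 -m creep '[0,-0.04,0,0.04,0,0,0]'; python3 -m creep '[0,-0.04,0,0.04,0,0,0]'
```

```text
time_s: 16.8
tool_pos: [0.5894, 0.0563, 0.0718]
tool_rot: [179.9, 45.2, 176.6]
force: [-9.9, 1.0, 6.7]
grip_width: 0.0007
grasp_force: 4.8
time_s: 16.9
tool_pos: [0.5907, 0.0562, 0.0716]
tool_rot: [179.9, 45.2, 176.6]
force: [-10.8, 0.2, 7.2]
grip_width: -0.0001
grasp_force: 5.1
time_s: 17.0
tool_pos: [0.5923, 0.0561, 0.0716]
tool_rot: [179.9, 45.2, 176.6]
force: [-9.7, -0.2, 6.2]
grip_width: 0.0003
grasp_force: 5.0
```

```bash
python3 -m creep '[0,-0.03,0,0.03,0,0,0]'; python3 -m creep '[0,-0.03,0,0.03,0,0,0]'; python3 -m creep '[0,-0.02,0,0.02,0,0,0]'
```

```text
time_s: 17.1
tool_pos: [0.5931, 0.0561, 0.0714]
tool_rot: [179.9, 45.1, 176.6]
force: [-24.0, -0.3, 17.4]
grip_width: 0.0003
grasp_force: 11.9
time_s: 17.2
tool_pos: [0.5936, 0.0561, 0.0712]
tool_rot: [180.0, 45.1, 176.6]
force: [-36.4, -0.7, 27.1]
grip_width: 0.0004
grasp_force: 18.3
time_s: 17.3
tool_pos: [0.5936, 0.0561, 0.071]
tool_rot: [180.0, 45.1, 176.7]
force: [-33.3, -0.4, 23.2]
grip_width: 0.0007
grasp_force: 16.8
```

Firm stop at 36 N after about 6 mm of terminal travel. I'll back off and check the result.

```bash
python3 -m creep '[0,0.1,0,-0.1,0,0,0, 0,0.5,0,-0.5,0,0,0, 0,0.5,0,-0.9,0,0,0, 0,0.3,0,-1.8,0,0,0, 0,-0.5,0,-3,0,0,0, 0,-0.5,0,-3.5,0,0,0, 0,-0.5,0,-3.5,0,0,0]'
python3 - <<'E'
from h import *
o=env.get_obs();print(o['tool_pos'],o['force'])
a=cam('side');c=a['color'].astype(int)
for u in range(314,334,3): print(u,(c[168:198,u].sum(-1)//3))
P=pts(a);z=P[...,2];v,u=np.mgrid[0:400,0:640]
k=(u>295)&(u<345)&(v>160)&(v<200)&(a['depth']>0)&(z>.05)&(z<.08)&(P[...,0]>.56)&(P[...,0]<.66)&(P[...,1]>.03)&(P[...,1]<.08)&(c.max(-1)<90)
q=P[k]; print(k.sum(), np.percentile(q[:,0],[5,25,50,75]) if len(q) else '', np.polyfit(q[:,1],q[:,0],1) if len(q)>5 else '')
w=P[(u>295)&(u<345)&(v>160)&(v<200)&(abs(z-.045)<.008)&(c.min(-1)>150)]; print('white x',np.percentile(w[:,0],[1,50,90,97]))
E
```

```text
time_s: 18.0
tool_pos: [0.5386, 0.0539, 0.1469]
tool_rot: [-179.3, 45.3, 176.5]
force: [-0.8, -0.1, 1.2]
grip_width: 0.0007
grasp_force: 0.0
[0.53858543 0.05391765 0.14688836] [-0.76226034 -0.14242712  1.15544383]
314 [ 42  42  45  43  39  33  31  24  20  16  12  24  42  17  28 145 219 232
 230 231 229 230 230 209 163 114  75  69  67  68]
317 [ 39  29  27  23  22  14  12  11  10   3   4  24  91 181 225 233 233 231
 230 227 228 230 229 230 231 217 172 119  82  69]
320 [ 20  10  10   9   9   7   8  31  64 114 201 237 232 228 230 230 230 229
 226 227 228 227 227 228 227 231 235 200 130  95]
323 [ 10   8   9  46  97 129 136 123 122 191 232 232 231 231 231 229 229 227
 229 227 227 226 227 227 231 219 170 116  85  64]
326 [ 64  83  73  45  22  11  13   9   7  12  74 197 243 236 230 228 228 229
 225 225 226 227 229 216 176 128  93  70  67  68]
329 [ 80  81  81  82  70  50  26  12  14  14   9   6  50 153 223 234 231 228
 227 227 228 229 207 158 106  72  65  67  66  68]
332 [ 81  81  80  82  73  71  70  48  29  25  40  42  42  37  63 161 198 172
 163 199 208 177 130  88  66  67  67  68  67  68]
60 [0.6136979  0.61487141 0.61649789 0.61800049] [0.05747122 0.61321653]
white x [0.54148478 0.57481225 0.60634605 0.61483966]
```

The tail face is at x≈0.616, 12 mm inside the deck edge and square to the bay. The tool is free, so I'll hand in.

```bash
python3 -c "
from cell import env
print(env.sign_off())"
```

```text
the job is handed in; nothing more can be done
None
```

I handed the job in at about 18 s. The pack was pushed until a firm stop (peak about 45 N at the tool), its tail measured about 12 mm inside the deck edge, and the tool was withdrawn clear. The hand-in returned no verdict, so I can't confirm it was judged a pass.

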